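# Fill the thread rack in rainbow order

## Robot

A 7-joint arm with a two-finger parallel gripper is mounted at the origin on the work surface. World frame = base frame: x ahead of the robot, y to its left, z up, the work surface at z = 0. Lengths are in m, angles in rad, forces in N, time in s.
With the tool pointing down it reaches from about 0.425 to 0.925 m from the base axis. Payload 6.8 kg.
Tool frame: the origin (TCP) lies at the very end of the fingers, on their centre line; the grasp point (between the pads) lies 19 mm behind it; z points along the fingers, y is the line along which they close (so a half turn about z gives the same grasp; the last joint's range is limited). The gripper opens to 85 mm and grips with 20 to 120 N. Pads are 22 mm wide; open, the fingers measure 114 mm over their backs; the gripper's body (76 mm by 85 mm) begins 54 mm behind the grasp point. The pads swing forward as they close: fully open they stand 13 mm farther back than shut.
Start: joints at [-0.108, 0.477, 0.022, 1.555, -0.011, 1.109, -0.083], TCP at [0.675, 0, 0.231] pointing down, gripper open.
Joint ranges: [-2.96, 2.96], [-0.34, 2.1], [-1.41, 1.46], [0.24, 2.44], [-1.37, 4.51], [0.17, 1.92], [-2.96, 2.96]. Speed limits (rad/s): [2.39, 2.39, 3.14, 3.14, 3.14, 3.14, 3.14].

## Interface

Orientations are given as a unit quaternion [w, x, y, z].
In Python, from station import readout, viewer, bot gives the robot as it stands. The module is installed in compiled form; this text tells all that it offers.
- The arm moves only by the shell command python3 -m handwheel 'ROWS' [FORCE]. ROWS is JSON, a list of rows, each a list of 3 entries, a list of its own where there are three numbers: the shift along the tool's x, y, z in mm, then the turn, a rotation vector about the tool's x, y, z in degrees, then the gripper command: -1 is fully open, 1 is shut, values between are in proportion. In form: [[[x, y, z], [ax, ay, az], grip], ...]. A call has 1 to 20 rows; each row is the pose to reach, as a shift and turn from the pose commanded when the call began, along the tool's axes at that moment; what a row does not reach only later rows make up. A row lasts 1/12 s, in which the tool goes at most 41.7 mm and 7.16 degrees, less where a joint would pass 70% of its speed; a pose out of reach is approached as far as the arm can. A call with a gripper value outside its range is refused whole. The fingers move at their own pace and stop on an object; FORCE is the grip in N (left out, the last holds). Time passes only in rows, so rows that repeat a pose let the fingers close. It gives the time, the measured TCP pose, the force and the opening at its end, in the units of the state.
- readout.get_obs(): the state, without advancing time (a new reading comes with each control period).
- viewer.read_camera(name): name is "scene" or "side" or "wrist"; returns a dict with "frame" (384x512x3 uint8, red, green, blue), "fx", "fy", "cx", "cy" (pixels), "dist" ([k1, k2, p1, p2, k3] as OpenCV has them; the pictures are not rectified), "rvec" (rotation vector, rad) and "tvec" (3), from world to camera coordinates, as OpenCV has them; the wrist camera has in their place "tool_from_camera" (4x4, takes a point from camera to tool coordinates, whose origin is the TCP and whose axes are the flange's). Camera axes: x right, y down, z forward; pixel columns grow to the right and rows downward; lengths in m; the calibration is good to about 2 mm. A picture is of the moment at which its call begins: read the wrist's pose just before it. There is no depth.
- bot.hand_in(): hands the job in, once; it reports no verdict.
Trained networks look in a picture, given as the dict that the camera call returned (one of the last four; its "shot" number tells which), for a name from the list of things; names that differ only in an ending like _2 or _b are one class to them, and where a whole thing is asked for, a point or a joint stands for the part that bears it (a point fixed in the world has none). Each returns a list of dicts, best first, with "score" (0 to 1); they miss things now and then, are a little off and sometimes report something else, mostly with a low value. They report only what shows in the picture. A call takes as long as a camera call.
- viewer.search_frame(picture, target): "rect" ([centre column, centre row, width, height] in pixels, round what is visible of it).
- viewer.outline_of(picture, target): "mask" (384x512 bool, what is visible of it) and "rect" ([centre column, centre row, width, height] in pixels, round what is visible of it).
The state is a dict: "t": time; "q": joint angles; "joint_vel": joint speeds; "joint_torque": joint torques, N m; "eef_pos": TCP position; "tool_rot": TCP orientation; "contact_force": force on the tool from outside, world axes, zero at the start; "torque": the same for the moment, N m; "gripper_width": opening from 0.0 (shut) to 1.0 (fully open).
Only numpy, scipy, OpenCV 4.12 (cv2) and the standard library are available. Lean on these libraries where they do the work, as an engineer would, in place of code of your own. Each camera call takes 0.05 s, during which the arm holds its last target. There are 200 camera calls.

## Task

Put the four coloured thread cones from the table onto the empty pegs of the wooden thread rack in rainbow order, so that the red cone stands next to the white one, the yellow next to the red, the green next to the yellow, and the blue between the green and the black one. Each cone stands upright on its own peg, down on the rack's base; leave the white and black cones on their end pegs, and don't knock over the water bottle or the button jar.

Things in the scene. Friction and masses are not known exactly. Their poses are not given: they have to be found in the camera images.
- red_mid (a point): Red thread cone, standing upright, 85 mm tall, 54 mm across at the foot, 48.5 mm half-way up, 43 mm at the top; about 90 g. A hole runs right through it, 30 mm wide at the foot, 19 mm at the top. It starts on the table top, loose. The point is on its axis half-way up (42.5 mm above its foot); z is its axis.
- yellow_mid (a point): Yellow thread cone, standing upright, 85 mm tall, 54 mm across at the foot, 48.5 mm half-way up, 43 mm at the top; about 90 g. A hole runs right through it, 30 mm wide at the foot, 19 mm at the top. It starts on the table top, loose. The point is on its axis half-way up (42.5 mm above its foot); z is its axis.
- green_mid (a point): Green thread cone, standing upright, 85 mm tall, 54 mm across at the foot, 48.5 mm half-way up, 43 mm at the top; about 90 g. A hole runs right through it, 30 mm wide at the foot, 19 mm at the top. It starts on the table top, loose. The point is on its axis half-way up (42.5 mm above its foot); z is its axis.
- blue_mid (a point): Blue thread cone, standing upright, 85 mm tall, 54 mm across at the foot, 48.5 mm half-way up, 43 mm at the top; about 90 g. A hole runs right through it, 30 mm wide at the foot, 19 mm at the top. It starts on the table top, loose. The point is on its axis half-way up (42.5 mm above its foot); z is its axis.
- white_mid (a point): White thread cone, standing upright, 85 mm tall, 54 mm across at the foot, 48.5 mm half-way up, 43 mm at the top; about 90 g. A hole runs right through it, 30 mm wide at the foot, 19 mm at the top. It already stands on the peg at one end of the rack (which end varies) and stays there. The point is on its axis half-way up (42.5 mm above its foot); z is its axis.
- black_mid (a point): Black thread cone, standing upright, 85 mm tall, 54 mm across at the foot, 48.5 mm half-way up, 43 mm at the top; about 90 g. A hole runs right through it, 30 mm wide at the foot, 19 mm at the top. It already stands on the peg at one end of the rack (which end varies) and stays there. The point is on its axis half-way up (42.5 mm above its foot); z is its axis.
- rack: Fixed wooden rack: board 84 mm (x) by 430 mm (y), 18 mm high, with a row of six upright 8 mm pegs, tops 93 mm above the table. Origin: centre of its underside, on the table. Pegs at x = 0, y = -175, -105, -35, 35, 105, 175 mm; the end two carry white and black, four are empty. A cone lowered over a peg until it stands on the board has its middle 60.5 mm above the table and some 6 mm of play to every side.
- water_mid (a point): Clear water bottle with a white cap, 64 mm across, 200 mm tall, standing on the table at the left, loose: a bystander that must not be knocked over. The point is on its axis, half-way up.
- jar_mid (a point): Glass jar of buttons with a steel lid, 68 mm across, 90 mm tall, standing on the table at the right, loose: a bystander that must not be knocked over. The point is on its axis, half-way up.

How it is judged:
By the outcome, as a careful person would: the job done as asked, in the order asked, and still so for the second after the job is handed in, with the robot touching nothing.
It also fails if it takes over 106 s, if anything falls off the work surface, if the arm or the gripper's body presses on something with over 40 N, if the wrist force passes 120 N, or if a joint passes its speed limit or range.

## Working session

There is one attempt and no reset: what is moved stays moved. The work goes in short steps, Python scripts to look and compute and a shell command to move; the robot and the scene stay as the last step left them, time stands still between calls to the robot, and variables do not carry over. Pictures are saved under pics/ and viewed, on a budget of 14 in all, crops included, one or two more only if the job needs it, and the job is handed in when it is done.

```bash
mkdir -p pics; cat > h.py <<'E'
import numpy as np,cv2
from scipy.spatial.transform import Rotation as R
from station import readout,viewer,bot
def cam(p,o=None):
    K=np.array([[p['fx'],0,p['cx']],[0,p['fy'],p['cy']],[0,0,1.]]);D=np.array(p['dist'],float)
    if 'rvec' in p:
        Rm=cv2.Rodrigues(np.array(p['rvec'],float))[0];t=np.array(p['tvec'],float).ravel()
    else:
        q=o['tool_rot'];T=np.eye(4);T[:3,:3]=R.from_quat([q[1],q[2],q[3],q[0]]).as_matrix();T[:3,3]=o['eef_pos']
        T=np.linalg.inv(T@np.array(p['tool_from_camera']));Rm=T[:3,:3];t=T[:3,3]
    return K,D,Rm,t
def proj(c,P):
    K,D,Rm,t=c
    return cv2.projectPoints(np.array(P,float).reshape(-1,3),cv2.Rodrigues(Rm)[0],t,K,D)[0].reshape(-1,2)
def atz(c,uv,z):
    K,D,Rm,t=c
    n=cv2.undistortPoints(np.array([[uv]],float),K,D).ravel()
    d=Rm.T@np.array([n[0],n[1],1]);o=-Rm.T@t
    return o+d*(z-o[2])/d[2]
def save(p,n): cv2.imwrite('pics/'+n,p['frame'][:,:,::-1])
def fitcone(c,rect,z0,rb=.027,rt=.0215,h=.085):
    # find xy whose projected cone silhouette box matches rect
    from scipy.optimize import least_squares
    a=np.linspace(0,2*np.pi,40)
    def box(xy):
        P=np.vstack([np.c_[xy[0]+r*np.cos(a),xy[1]+r*np.sin(a),0*a+z] for r,z in((rb,z0),(rt,z0+h))])
        u=proj(c,P);lo=u.min(0);hi=u.max(0);return np.r_[lo,hi]
    g=np.r_[rect[0]-rect[2]/2,rect[1]-rect[3]/2,rect[0]+rect[2]/2,rect[1]+rect[3]/2]
    s=least_squares(lambda x:box(x)-g,atz(c,rect[:2],z0+h/2)[:2])
    return s.x,np.sqrt(np.mean(s.fun**2))
E
cat > look.py <<'E'
from h import *
o=readout.get_obs();print(o['t'],o['eef_pos'],o['tool_rot'])
for n in('scene','side'):
    p=viewer.read_camera(n);save(p,n+'1.png');c=cam(p)
    for k in('red','yellow','green','blue','white','black','water','jar'):
        r=viewer.search_frame(p,k+'_mid')[:2]
        for x in r:
            z0=.018 if k in('white','black') else 0
            a=(.032,.032,.2) if k=='water' else (.034,.034,.09) if k=='jar' else (.027,.0215,.085)
            xy,e=fitcone(c,x['rect'],z0,*a);print(n,k,round(x['score'],2),np.round(x['rect']),xy.round(4),round(e,1))
    for x in viewer.search_frame(p,'rack')[:1]: print('rack',x)
E
python3 look.py
```

```text
0.0 [6.74392221e-01 1.24054614e-05 2.30311713e-01] [-6.14239060e-04  7.07088506e-01  7.07124445e-01 -6.97210297e-04]
scene red 0.84 [149. 223.  20.  31.] [ 0.4588 -0.2822] 0.4
scene yellow 0.56 [253. 185.  15.  21.] [0.4232 0.1273] 2.1
scene green 0.81 [194. 204.  18.  29.] [ 0.4305 -0.1157] 0.9
scene blue 0.72 [302. 178.  16.  24.] [0.4771 0.3133] 0.8
scene blue 0.3 [250. 185.  16.  21.] [0.4193 0.1175] 2.1
scene white 0.78 [198. 240.  21.  32.] [ 0.6305 -0.1987] 1.1
scene black 0.7 [285. 200.  16.  31.] [0.5881 0.1465] 0.6
scene water 0.73 [253. 184.  10.  21.] [0.4904 0.0773] 14.6
scene water 0.61 [337. 161.  23.  53.] [0.5187 0.433 ] 1.2
scene jar 0.67 [108. 251.  31.  35.] [ 0.5333 -0.4226] 2.0
scene jar 0.18 [150. 223.  19.  31.] [ 0.4667 -0.2793] 3.4
rack {'rect': [239.2, 234.1, 123.2, 60.1], 'score': 0.79}
side red 0.66 [277. 215. 108.  49.] [ 0.5611 -0.0991] 33.4
side red 0.6 [300. 257.  18.  29.] [ 0.4633 -0.2876] 1.7
side yellow 0.74 [209. 210.  18.  24.] [0.4213 0.1025] 1.5
side yellow 0.65 [358. 269.  31.  48.] [ 0.5358 -0.4348] 5.4
side green 0.81 [257. 234.  16.  27.] [ 0.4468 -0.1212] 1.6
side blue 0.81 [191. 185.  15.  23.] [0.475  0.2954] 0.7
side blue 0.21 [256. 234.  22.  28.] [ 0.4447 -0.1193] 2.1
side white 0.75 [316. 218.  18.  34.] [ 0.6262 -0.2104] 1.3
side black 0.59 [236. 186.  14.  25.] [0.5751 0.1392] 0.3
side water 0.85 [179. 160.  14.  47.] [0.5069 0.4175] 3.0
side jar 0.87 [357. 271.  30.  39.] [ 0.5249 -0.436 ] 1.0
rack {'rect': [277.1, 211.2, 108.8, 56.7], 'score': 0.83}
```

```bash
python3 - <<'E'
import cv2,numpy as np
a=cv2.imread('pics/scene1.png')[130:300,80:370];b=cv2.imread('pics/side1.png')[130:300,130:400]
a=cv2.resize(a,None,fx=2.7,fy=2.7)[:, :783];b=cv2.resize(b,None,fx=2.7,fy=2.7)
cv2.imwrite('pics/a.png',a);cv2.imwrite('pics/b.png',b)
from h import *
o=readout.get_obs();p=viewer.read_camera('wrist');save(p,'w1.png');print(p['tool_from_camera'].round(3) if hasattr(p['tool_from_camera'],'round') else p['tool_from_camera'],p['fx'])
E
```

```text
[[ 0.001 -0.954 -0.3    0.077]
 [ 1.     0.001  0.001  0.001]
 [-0.001 -0.3    0.954 -0.142]
 [ 0.     0.     0.     1.   ]] 267.24361762521295
```

View pics/a.png

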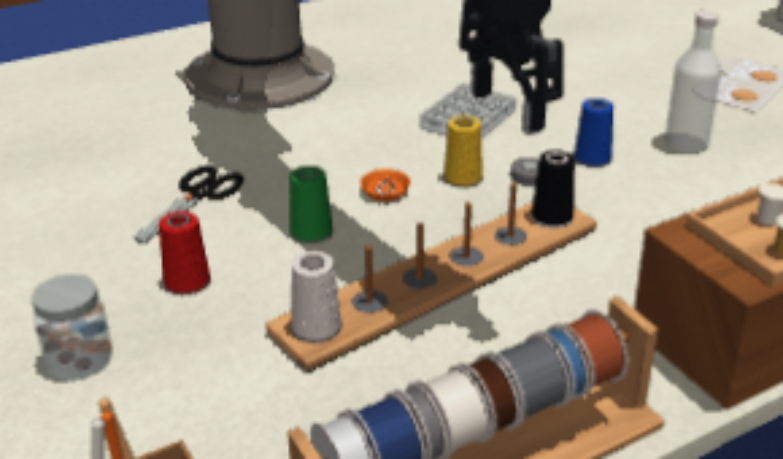

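View pics/w1.png

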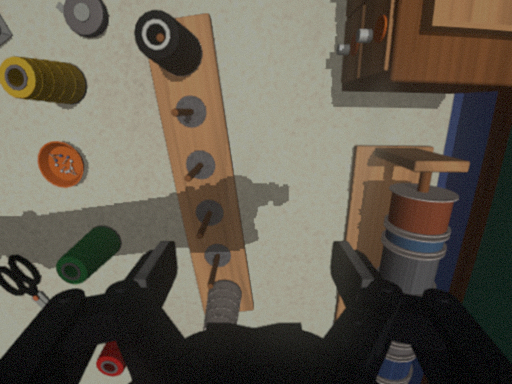

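The overview shows the white cone at the −y end of the rack and black at the +y end, with four free pegs. Red, green, yellow and blue stand on the robot's side. In the wrist view the peg discs are at about (191,111), (200,164), (209,213) and (217,255).

```bash
cat >> h.py <<'E'
Y=np.array([-175,-105,-35,35,105,175])/1e3
def pegs(s,z): return np.c_[s[0]-np.sin(s[2])*Y,s[1]+np.cos(s[2])*Y,0*Y+z]
def tocam(k,pos,o): 
    d=(np.array(pos)-o['eef_pos'][:len(pos)])*1e3;return d
E
python3 - <<'E'
from h import *
from scipy.optimize import least_squares
o=readout.get_obs();p=viewer.read_camera('wrist');c=cam(p,o);im=p['frame']
uv=np.array([[217,255],[209,213],[200,164],[191,111]],float)
top=np.array([[212,283],[202,236],[187,178],[174,113]],float)
f=lambda s:np.r_[proj(c,pegs(s,.018)[1:5])-uv,proj(c,pegs(s,.093)[1:5])-top].ravel()
s=least_squares(f,[.605,-.03,.14]);print(s.x,s.fun.reshape(-1,2).round(1).tolist());
print('pegs',pegs(s.x,0)[:,:2].round(4).tolist())
for k in('red','yellow','green','blue','white','black'):
    for x in viewer.search_frame(p,k+'_mid')[:2]:
        xy,e=fitcone(c,x['rect'],.018 if k in('white','black') else 0);print(k,round(x['score'],2),np.round(x['rect']),xy.round(4),round(e,1))
E
```

```text
[ 0.60958931 -0.0292532   0.13468301] [[1.6, -0.1], [1.0, -0.9], [0.7, 0.2], [-0.6, -0.1], [-0.8, 3.1], [-1.8, -0.1], [0.7, 0.0], [-0.2, -1.4]]
pegs [[0.6331, -0.2027], [0.6237, -0.1333], [0.6143, -0.0639], [0.6049, 0.0054], [0.5955, 0.0748], [0.5861, 0.1442]]
red 0.7 [109. 359.  30.  36.] [ 0.4342 -0.3229] 12.9
yellow 0.75 [44. 81. 82. 49.] [0.4296 0.1116] 2.7
yellow 0.39 [201. 163. 104. 299.] [0.6074 0.0022] 89.2
green 0.66 [ 88. 255.  65.  59.] [ 0.4404 -0.1198] 0.7
white 0.71 [222. 305.  40.  55.] [ 0.6321 -0.1874] 5.0
black 0.77 [168.  45.  69.  65.] [0.5876 0.1411] 0.6
```

```bash
python3 -m handwheel '[[[-285,-213,0],[0,0,0],-1],[[-285,-213,0],[0,0,0],-1],[[-285,-213,0],[0,0,0],-1],[[-285,-213,0],[0,0,0],-1],[[-285,-213,0],[0,0,0],-1],[[-285,-213,0],[0,0,0],-1],[[-285,-213,0],[0,0,0],-1],[[-285,-213,0],[0,0,0],-1],[[-285,-213,0],[0,0,0],-1],[[-285,-213,0],[0,0,0],-1],[[-285,-213,0],[0,0,0],-1],[[-285,-213,0],[0,0,0],-1]]' 40
cat > near.py <<'E'
from h import *
import sys
k=sys.argv[1];o=readout.get_obs();p=viewer.read_camera('wrist');c=cam(p,o);save(p,sys.argv[2])
print(o['t'],o['eef_pos'].round(4) if hasattr(o['eef_pos'],'round') else o['eef_pos'])
for x in viewer.outline_of(p,k+'_mid')[:2]:
    xy,e=fitcone(c,x['rect'],0);print(round(x['score'],2),np.round(x['rect']),xy.round(4),round(e,1),'shift tool x,y mm',((xy-o['eef_pos'][:2])*1e3).round(1)[::-1])
E
python3 near.py red w2.png
```

```text
t: 2.4
eef_pos: [0.4627, -0.2842, 0.2314]
tool_rot: [0.0, 0.707, 0.707, 0.0]
contact_force: [0.1, 0.3, 0.0]
gripper_width: 0.997
2.4 [ 0.4627 -0.2842  0.2314]
0.96 [250. 176.  41.  50.] [ 0.4591 -0.2878] 1.5 shift tool x,y mm [-3.5 -3.6]
```

View pics/w2.png

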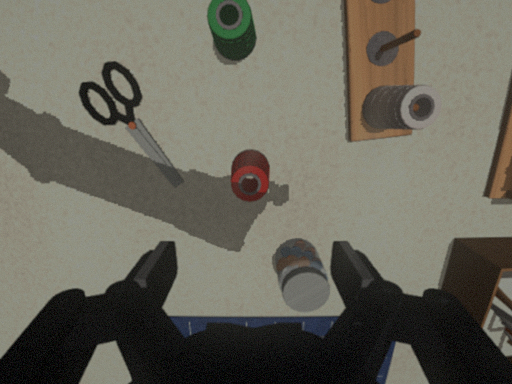

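Red is at (250,176), between the fingers and about 4 mm off, with the scissors lying flat to its left and the jar well clear.

```bash
python3 -m handwheel '[[[-3,-4,60],[0,0,0],-1],[[-3,-4,120],[0,0,0],-1],[[-3,-4,160],[0,0,0],-1],[[-3,-4,185],[0,0,0],-1],[[-3,-4,198],[0,0,0],-1],[[-3,-4,198],[0,0,0],-1],[[-3,-4,198],[0,0,0],1],[[-3,-4,198],[0,0,0],1],[[-3,-4,198],[0,0,0],1],[[-3,-4,198],[0,0,0],1],[[-3,-4,198],[0,0,0],1],[[-3,-4,198],[0,0,0],1],[[-3,-4,198],[0,0,0],1],[[-3,-4,180],[0,0,0],1],[[-3,-4,150],[0,0,0],1],[[-3,-4,110],[0,0,0],1],[[-3,-4,70],[0,0,0],1],[[-3,-4,50],[0,0,0],1],[[-3,-4,50],[0,0,0],1]]' 40
python3 near.py red w3.png
```

```text
t: 4.08
eef_pos: [0.4615, -0.2899, 0.1888]
tool_rot: [0.006, 0.707, 0.707, 0.002]
contact_force: [0.8, -0.1, -0.6]
gripper_width: 0.55
4.0833 [ 0.4615 -0.2899  0.1888]
0.85 [252. 256.  99. 141.] [ 0.4671 -0.3848] 32.1 shift tool x,y mm [-94.9   5.6]
```

View pics/w3.png

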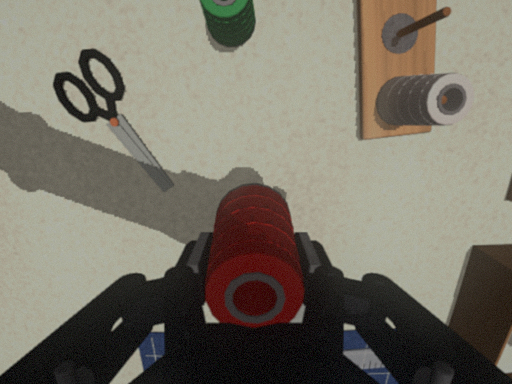

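```bash
cat > held.py <<'E'
from h import *
import sys
# held cone: ring centre pixel -> tool offset at assumed top plane; prints shift to peg i
u=np.array([float(sys.argv[1]),float(sys.argv[2])]);i=int(sys.argv[3]);zt=float(sys.argv[4])
o=readout.get_obs();p=viewer.read_camera('wrist');c=cam(p,o)
top=atz(c,u,o['eef_pos'][2]+zt);off=top[:2]-o['eef_pos'][:2]
pg=pegs([0.6096,-.0293,.1347],0)[i,:2]
print(o['eef_pos'],'cone off world',off*1e3,'raw shift tool xy',((pg-o['eef_pos'][:2])*1e3)[::-1],'with off',((pg-top[:2])*1e3)[::-1])
E
python3 held.py 255 298 1 .052
```

```text
[ 0.45887994 -0.28832683  0.18366694] cone off world [1.3477878  4.05266471] raw shift tool xy [154.97795826 164.82082562] with off [150.92529354 163.47303781]
```

```bash
python3 -m handwheel '[[[40,43,0],[0,0,0],1],[[80,86,0],[0,0,0],1],[[120,129,0],[0,0,0],1],[[145,155,0],[0,0,0],1],[[153,164,0],[0,0,0],1],[[153,164,0],[0,0,0],1],[[153,164,0],[0,0,0],1],[[153,164,25],[0,0,0],1],[[153,164,50],[0,0,0],1],[[153,164,65],[0,0,0],1],[[153,164,80],[0,0,0],1],[[153,164,80],[0,0,0],1]]'
python3 - <<'E'
from h import *
print(readout.get_obs()['eef_pos'],readout.get_obs()['contact_force'])
ims=[]
for n in('scene','side'):
    p=viewer.read_camera(n);c=cam(p);u=proj(c,[.62,-.13,.08])[0].astype(int)
    ims.append(cv2.resize(p['frame'][u[1]-50:u[1]+50,u[0]-50:u[0]+50],(390,390)))
p=viewer.read_camera('wrist');ims=np.hstack(ims);cv2.imwrite('pics/d1.png',ims[:,:,::-1]);save(p,'w4.png')
E
```

```text
t: 5.23
eef_pos: [0.618, -0.1355, 0.0968]
tool_rot: [-0.003, 0.707, 0.707, -0.003]
contact_force: [-1.6, 0.4, -0.7]
gripper_width: 0.544
[ 0.61803682 -0.13553714  0.09683315] [-1.62637129  0.3769757  -0.71266857]
```

View pics/d1.png

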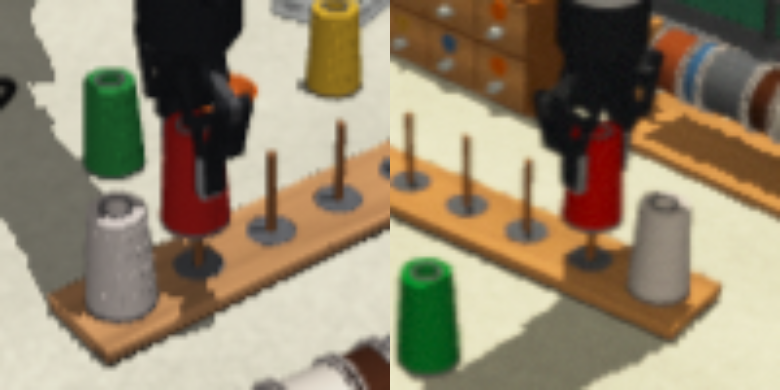

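Both views show the red cone threaded over its peg, with the peg visible below the foot. I'll lower it and release.

```bash
python3 -m handwheel '[[[1,3,15],[0,0,0],1],[[1,3,30],[0,0,0],1],[[1,3,40],[0,0,0],1],[[1,3,46],[0,0,0],1],[[1,3,48],[0,0,0],1],[[1,3,48],[0,0,0],1],[[1,3,48],[0,0,0],1]]'
```

```text
t: 5.97
eef_pos: [0.6247, -0.134, 0.0543]
tool_rot: [-0.0, 0.707, 0.707, -0.0]
contact_force: [-4.0, 1.2, 7.9]
gripper_width: 0.549
```

```bash
python3 -m handwheel '[[[0,0,0],[0,0,0],-1],[[0,0,0],[0,0,0],-1],[[0,0,0],[0,0,0],-1],[[0,0,0],[0,0,0],-1],[[0,0,0],[0,0,0],-1],[[0,0,-20],[0,0,0],-1],[[0,0,-55],[0,0,0],-1],[[0,0,-95],[0,0,0],-1],[[0,0,-135],[0,0,0],-1],[[0,0,-175],[0,0,0],-1],[[3,-40,-178],[0,0,0],-1],[[6,-80,-178],[0,0,0],-1],[[10,-120,-178],[0,0,0],-1],[[13,-160,-178],[0,0,0],-1],[[13,-183,-178],[0,0,0],-1],[[13,-183,-178],[0,0,0],-1],[[13,-183,-178],[0,0,0],-1],[[13,-183,-178],[0,0,0],-1]]'
python3 near.py green w5.png
```

```text
t: 7.47
eef_pos: [0.4431, -0.121, 0.2318]
tool_rot: [0.001, 0.707, 0.707, 0.001]
contact_force: [0.9, 0.7, -0.0]
gripper_width: 0.998
7.4667 [ 0.4431 -0.121   0.2318]
0.81 [250. 172.  37.  51.] [ 0.4405 -0.1203] 1.1 shift tool x,y mm [ 0.7 -2.6]
```

View pics/w5.png

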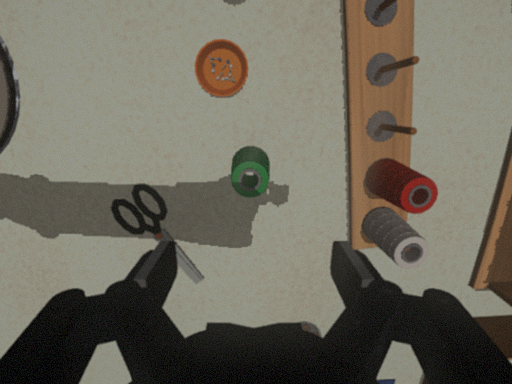

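Red stands upright next to white. Green is at (250,172), nearly centred. I'll grasp and lift it, then move it above the fourth place (index 3).

```bash
python3 -m handwheel '[[[1,-3,60],[0,0,0],-1],[[1,-3,120],[0,0,0],-1],[[1,-3,160],[0,0,0],-1],[[1,-3,185],[0,0,0],-1],[[1,-3,198],[0,0,0],-1],[[1,-3,198],[0,0,0],-1],[[1,-3,198],[0,0,0],1],[[1,-3,198],[0,0,0],1],[[1,-3,198],[0,0,0],1],[[1,-3,198],[0,0,0],1],[[1,-3,198],[0,0,0],1],[[1,-3,198],[0,0,0],1],[[1,-3,198],[0,0,0],1],[[1,-3,180],[0,0,0],1],[[1,-3,150],[0,0,0],1],[[1,-3,110],[0,0,0],1],[[1,-3,70],[0,0,0],1],[[1,-3,50],[0,0,0],1],[[1,-3,50],[0,0,0],1]]' 40
python3 -m handwheel '[[[31,41,0],[0,0,0],1],[[62,82,0],[0,0,0],1],[[93,123,0],[0,0,0],1],[[118,155,0],[0,0,0],1],[[125,164,0],[0,0,0],1],[[125,164,0],[0,0,0],1],[[125,164,0],[0,0,0],1],[[125,164,0],[0,0,0],1]]'
python3 held.py 255 298 3 .052
```

```text
t: 9.15
eef_pos: [0.4427, -0.1207, 0.1878]
tool_rot: [0.005, 0.707, 0.707, 0.004]
contact_force: [0.7, -0.3, -0.2]
gripper_width: 0.554
t: 9.82
eef_pos: [0.6022, 0.0045, 0.1811]
tool_rot: [-0.0, 0.707, 0.707, -0.001]
contact_force: [-0.4, -0.7, -1.2]
gripper_width: 0.553
[0.60219488 0.00445686 0.18106265] cone off world [1.6317656  3.99323196] raw shift tool xy [0.92609497 2.70485938] with off [-3.067137    1.07309378]
```

```bash
python3 -m handwheel '[[[-1,2,20],[0,0,0],1],[[-1,2,45],[0,0,0],1],[[-1,2,65],[0,0,0],1],[[-1,2,80],[0,0,0],1],[[-1,2,80],[0,0,0],1]]'
python3 - <<'E'
from h import *
ims=[]
for n in('scene','side'):
    p=viewer.read_camera(n);c=cam(p);u=proj(c,[.605,.005,.08])[0].astype(int)
    ims.append(cv2.resize(p['frame'][u[1]-50:u[1]+50,u[0]-50:u[0]+50],(390,390)))
cv2.imwrite('pics/d2.png',np.hstack(ims)[:,:,::-1])
E
```

```text
t: 10.28
eef_pos: [0.6016, 0.0022, 0.0985]
tool_rot: [-0.002, 0.708, 0.706, -0.003]
contact_force: [-1.0, 1.0, -0.6]
gripper_width: 0.553
```

View pics/d2.png

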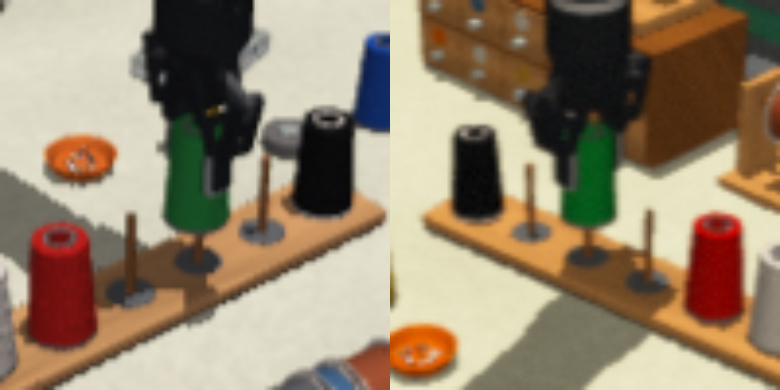

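Green is over its own peg, with one empty peg on each side. I'll seat and release it, then go above yellow.

```bash
python3 -m handwheel '[[[0,2,15],[0,0,0],1],[[0,2,30],[0,0,0],1],[[0,2,40],[0,0,0],1],[[0,2,46],[0,0,0],1],[[0,2,48],[0,0,0],1],[[0,2,48],[0,0,0],1],[[0,2,48],[0,0,0],1]]'
python3 -m handwheel '[[[0,0,0],[0,0,0],-1],[[0,0,0],[0,0,0],-1],[[0,0,0],[0,0,0],-1],[[0,0,0],[0,0,0],-1],[[0,0,0],[0,0,0],-1],[[0,0,-20],[0,0,0],-1],[[0,0,-55],[0,0,0],-1],[[0,0,-95],[0,0,0],-1],[[0,0,-135],[0,0,0],-1],[[0,0,-175],[0,0,0],-1],[[20,-35,-178],[0,0,0],-1],[[40,-70,-178],[0,0,0],-1],[[60,-105,-178],[0,0,0],-1],[[80,-140,-178],[0,0,0],-1],[[100,-170,-178],[0,0,0],-1],[[106,-178,-178],[0,0,0],-1],[[106,-178,-178],[0,0,0],-1],[[106,-178,-178],[0,0,0],-1],[[106,-178,-178],[0,0,0],-1]]'
python3 near.py yellow w6.png
```

```text
t: 10.97
eef_pos: [0.6076, 0.0039, 0.0542]
tool_rot: [0.001, 0.707, 0.707, 0.001]
contact_force: [-0.2, 0.4, -1.6]
gripper_width: 0.549
t: 12.55
eef_pos: [0.4303, 0.1093, 0.2315]
tool_rot: [0.0, 0.708, 0.707, 0.0]
contact_force: [-0.7, 0.4, -0.0]
gripper_width: 1.0
12.55 [0.4303 0.1093 0.2315]
```

View pics/w6.png

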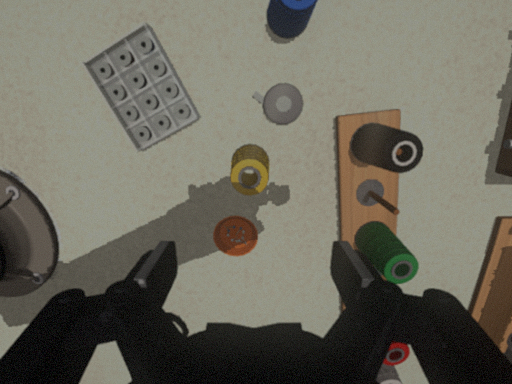

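Yellow shows at (250,170), columns 231–270 and rows 145–195. The network missed it, so I'm using the rectangle I read myself. By comparison with green, the shift is about (+2, −3).

```bash
python3 - <<'E'
from h import *
o=readout.get_obs();p=viewer.read_camera('wrist');c=cam(p,o)
hsv=cv2.cvtColor(p['frame'],cv2.COLOR_RGB2HSV);m=cv2.inRange(hsv,(20,120,30),(32,255,255));m[:,:200]=0;m[:120]=0;m[215:]=0;m[:,300:]=0
x,y,w,h=cv2.boundingRect(m);print(x,y,w,h)
for r in([x+w/2,y+h/2,w,h],[250.5,170,39,50]):
    xy,e=fitcone(c,r,0);print(xy,e,((xy-o['eef_pos'][:2])*1e3)[::-1])
E
```

```text
231 146 38 49
[0.4273257  0.11225077] 1.291294760006702 [ 3.08680885 -2.86845357]
[0.42787095 0.11285683] 0.852600529454498 [ 3.69286294 -2.3232105 ]
```

```bash
python3 -m handwheel '[[[3,-3,60],[0,0,0],-1],[[3,-3,120],[0,0,0],-1],[[3,-3,160],[0,0,0],-1],[[3,-3,185],[0,0,0],-1],[[3,-3,198],[0,0,0],-1],[[3,-3,198],[0,0,0],-1],[[3,-3,198],[0,0,0],1],[[3,-3,198],[0,0,0],1],[[3,-3,198],[0,0,0],1],[[3,-3,198],[0,0,0],1],[[3,-3,198],[0,0,0],1],[[3,-3,198],[0,0,0],1],[[3,-3,198],[0,0,0],1],[[3,-3,180],[0,0,0],1],[[3,-3,150],[0,0,0],1],[[3,-3,110],[0,0,0],1],[[3,-3,70],[0,0,0],1],[[3,-3,50],[0,0,0],1],[[3,-3,50],[0,0,0],1]]' 40
python3 -m handwheel '[[[-28,30,0],[0,0,0],1],[[-56,60,0],[0,0,0],1],[[-84,90,0],[0,0,0],1],[[-112,120,0],[0,0,0],1],[[-140,150,0],[0,0,0],1],[[-165,175,0],[0,0,0],1],[[-178,187,0],[0,0,0],1],[[-178,187,0],[0,0,0],1],[[-178,187,0],[0,0,0],1],[[-178,187,0],[0,0,0],1]]'
python3 held.py 255 298 2 .052
```

```text
t: 14.28
eef_pos: [0.4296, 0.1142, 0.188]
tool_rot: [0.003, 0.707, 0.707, 0.006]
contact_force: [-0.1, 0.4, -0.9]
gripper_width: 0.544
t: 15.12
eef_pos: [0.6123, -0.064, 0.1816]
tool_rot: [-0.0, 0.707, 0.707, 0.0]
contact_force: [-0.4, -0.1, 0.3]
gripper_width: 0.544
[ 0.61228853 -0.06399162  0.1815633 ] cone off world [1.59017848 3.91477971] raw shift tool xy [0.0086649  2.01172463] with off [-3.90611481  0.42154615]
```

```bash
python3 -m handwheel '[[[-2,2,20],[0,0,0],1],[[-2,2,45],[0,0,0],1],[[-2,2,65],[0,0,0],1],[[-2,2,80],[0,0,0],1],[[-2,2,80],[0,0,0],1]]'
python3 - <<'E'
from h import *
ims=[]
for n in('scene','side'):
    p=viewer.read_camera(n);c=cam(p);u=proj(c,[.61,-.06,.08])[0].astype(int)
    ims.append(cv2.resize(p['frame'][u[1]-50:u[1]+50,u[0]-50:u[0]+50],(390,390)))
cv2.imwrite('pics/d3.png',np.hstack(ims)[:,:,::-1])
E
```

```text
t: 15.58
eef_pos: [0.612, -0.0652, 0.0984]
tool_rot: [-0.002, 0.706, 0.708, -0.002]
contact_force: [-1.3, -0.8, 0.3]
gripper_width: 0.537
```

View pics/d3.png

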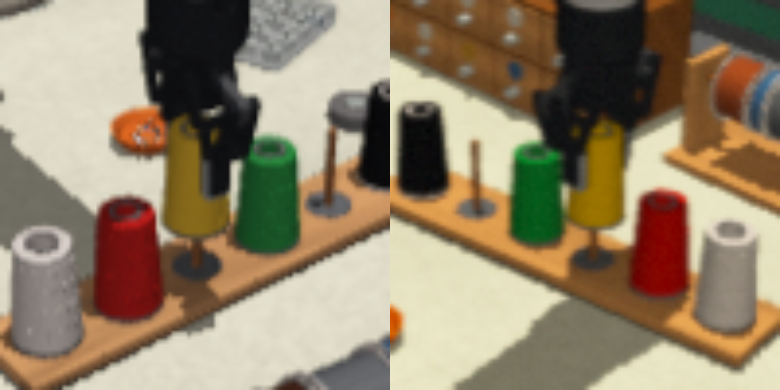

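Yellow is over its peg. I'll seat and release it, then go above blue.

```bash
python3 -m handwheel '[[[0,2,15],[0,0,0],1],[[0,2,30],[0,0,0],1],[[0,2,40],[0,0,0],1],[[0,2,46],[0,0,0],1],[[0,2,49],[0,0,0],1],[[0,2,49],[0,0,0],1],[[0,2,49],[0,0,0],1]]'
python3 -m handwheel '[[[0,0,0],[0,0,0],-1],[[0,0,0],[0,0,0],-1],[[0,0,0],[0,0,0],-1],[[0,0,0],[0,0,0],-1],[[0,0,0],[0,0,0],-1],[[0,0,-20],[0,0,0],-1],[[0,0,-55],[0,0,0],-1],[[0,0,-95],[0,0,0],-1],[[0,0,-135],[0,0,0],-1],[[0,0,-175],[0,0,0],-1],[[0,0,-179],[0,0,0],-1]]'
python3 -m handwheel '[[[369,-138,0],[0,0,0],-1],[[369,-138,0],[0,0,0],-1],[[369,-138,0],[0,0,0],-1],[[369,-138,0],[0,0,0],-1],[[369,-138,0],[0,0,0],-1],[[369,-138,0],[0,0,0],-1],[[369,-138,0],[0,0,0],-1],[[369,-138,0],[0,0,0],-1],[[369,-138,0],[0,0,0],-1],[[369,-138,0],[0,0,0],-1],[[369,-138,0],[0,0,0],-1],[[369,-138,0],[0,0,0],-1],[[369,-138,0],[0,0,0],-1]]'
python3 near.py blue w7.png; python3 near.py water w7b.png
```

```text
t: 16.27
eef_pos: [0.6173, -0.0668, 0.0539]
tool_rot: [0.0, 0.707, 0.707, 0.0]
contact_force: [-3.3, 1.4, 5.4]
gripper_width: 0.545
t: 17.18
eef_pos: [0.6211, -0.0674, 0.2397]
tool_rot: [0.005, 0.707, 0.707, 0.004]
contact_force: [1.3, -0.9, 0.6]
gripper_width: 1.0
t: 18.27
eef_pos: [0.4795, 0.3008, 0.231]
tool_rot: [0.0, 0.708, 0.707, -0.0]
contact_force: [0.9, -1.2, 0.1]
gripper_width: 1.001
18.2667 [0.4795 0.3008 0.231 ]
0.75 [248. 173.  40.  51.] [0.4741 0.3006] 0.7 shift tool x,y mm [-0.2 -5.4]
18.3667 [0.4799 0.3002 0.2312]
0.72 [291.  40.  76.  81.] [0.5238 0.4503] 9.7 shift tool x,y mm [150.1  43.8]
0.6 [326. 287.  39.  72.] [0.5857 0.1285] 4.1 shift tool x,y mm [-171.7  105.8]
```

View pics/w7.png

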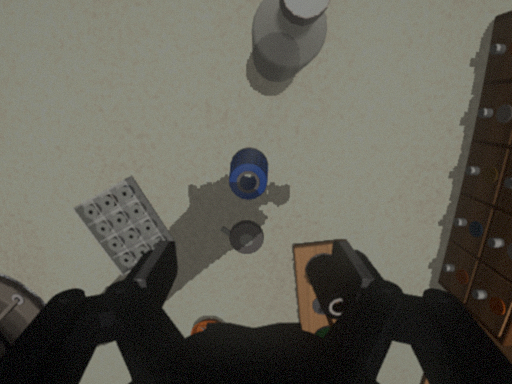

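Blue is at (248,173). The bottle is at (290,40), close to where the wrist camera would descend, so I'll turn the wrist −60° first.

```bash
python3 -m handwheel '[[[0,-5,0],[0,0,-7],-1],[[0,-5,0],[0,0,-14],-1],[[0,-5,0],[0,0,-21],-1],[[0,-5,0],[0,0,-28],-1],[[0,-5,0],[0,0,-35],-1],[[0,-5,0],[0,0,-42],-1],[[0,-5,0],[0,0,-49],-1],[[0,-5,0],[0,0,-56],-1],[[0,-5,0],[0,0,-60],-1],[[0,-5,0],[0,0,-60],-1],[[0,-5,0],[0,0,-60],-1],[[0,-5,0],[0,0,-60],-1]]'
python3 near.py blue w8.png
python3 -c "
from h import *
o=readout.get_obs();q=o['tool_rot'];M=R.from_quat([q[1],q[2],q[3],q[0]]).as_matrix();print(M.round(2),o['q'])"
```

```text
t: 19.47
eef_pos: [0.4743, 0.3015, 0.2313]
tool_rot: [0.0, 0.26, 0.966, 0.0]
contact_force: [0.4, 0.7, -0.1]
gripper_width: 1.0
19.4667 [0.4743 0.3015 0.2313]
0.8 [250. 170.  39.  55.] [0.4707 0.3001] 0.9 shift tool x,y mm [-1.4 -3.7]
0.25 [ 98. 363.  29.  42.] [ 0.6306 -0.0953] 11.4 shift tool x,y mm [-396.8  156.3]
[[-0.87  0.5   0.  ]
 [ 0.5   0.87 -0.  ]
 [-0.    0.   -1.  ]] [-0.43104591  0.31057901 -0.30306016  1.81304911  0.10649578  1.03372677
  0.27033034]
```

```bash
python3 -m handwheel '[[[1,-2,60],[0,0,0],-1],[[1,-2,120],[0,0,0],-1],[[1,-2,160],[0,0,0],-1],[[1,-2,185],[0,0,0],-1],[[1,-2,198],[0,0,0],-1],[[1,-2,198],[0,0,0],-1],[[1,-2,198],[0,0,0],1],[[1,-2,198],[0,0,0],1],[[1,-2,198],[0,0,0],1],[[1,-2,198],[0,0,0],1],[[1,-2,198],[0,0,0],1],[[1,-2,198],[0,0,0],1],[[1,-2,198],[0,0,0],1],[[1,-2,180],[0,0,0],1],[[1,-2,150],[0,0,0],1],[[1,-2,110],[0,0,0],1],[[1,-2,70],[0,0,0],1],[[1,-2,50],[0,0,0],1],[[1,-2,50],[0,0,0],1]]' 40
python3 -m handwheel '[[[0,0,0],[0,0,7],1],[[0,0,0],[0,0,14],1],[[0,0,0],[0,0,21],1],[[0,0,0],[0,0,28],1],[[0,0,0],[0,0,35],1],[[0,0,0],[0,0,42],1],[[0,0,0],[0,0,49],1],[[0,0,0],[0,0,56],1],[[0,0,0],[0,0,60],1],[[0,0,0],[0,0,60],1],[[0,0,0],[0,0,60],1],[[0,0,0],[0,0,60],1]]'
python3 held.py 255 298 4 .052
```

```text
t: 21.15
eef_pos: [0.4753, 0.3033, 0.189]
tool_rot: [0.004, 0.259, 0.966, 0.005]
contact_force: [-0.2, 1.1, 0.2]
gripper_width: 0.541
t: 22.15
eef_pos: [0.4721, 0.3008, 0.1817]
tool_rot: [0.0, 0.706, 0.708, 0.0]
contact_force: [-0.2, -0.2, -1.3]
gripper_width: 0.542
[0.47210556 0.30080962 0.1816708 ] cone off world [1.54763469 3.93800803] raw shift tool xy [-226.06074579  123.39366727] with off [-229.99875381  121.84603258]
```

```bash
python3 -m handwheel '[[[-34,18,0],[0,0,0],1],[[-68,36,0],[0,0,0],1],[[-102,54,0],[0,0,0],1],[[-136,74,0],[0,0,0],1],[[-170,92,0],[0,0,0],1],[[-204,110,0],[0,0,0],1],[[-228,124,0],[0,0,0],1],[[-228,124,0],[0,0,0],1],[[-228,124,0],[0,0,0],1],[[-228,124,0],[0,0,0],1],[[-228,124,20],[0,0,0],1],[[-228,124,45],[0,0,0],1],[[-228,124,65],[0,0,0],1],[[-228,124,80],[0,0,0],1],[[-228,124,80],[0,0,0],1]]'
python3 - <<'E'
from h import *
ims=[]
for n in('scene','side'):
    p=viewer.read_camera(n);c=cam(p);u=proj(c,[.5955,.075,.08])[0].astype(int)
    ims.append(cv2.resize(p['frame'][u[1]-50:u[1]+50,u[0]-50:u[0]+50],(390,390)))
cv2.imwrite('pics/d4.png',np.hstack(ims)[:,:,::-1])
E
```

```text
t: 23.45
eef_pos: [0.593, 0.0747, 0.0981]
tool_rot: [-0.002, 0.706, 0.708, -0.002]
contact_force: [-1.3, -0.6, -0.9]
gripper_width: 0.54
```

View pics/d4.png

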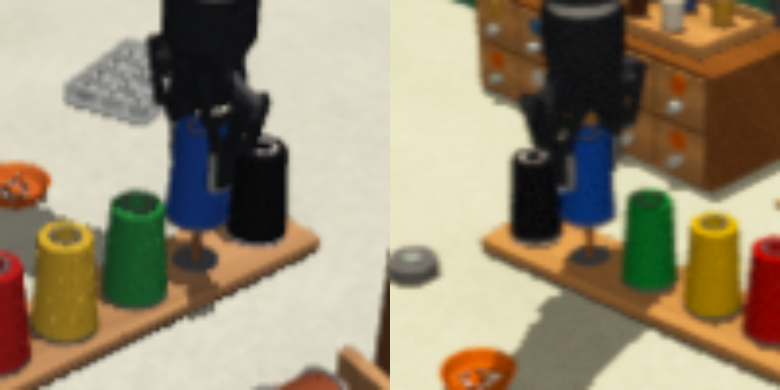

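Blue is threaded over its peg between green and black. I'll seat it, release and retreat.

```bash
python3 -m handwheel '[[[0,2,15],[0,0,0],1],[[0,2,30],[0,0,0],1],[[0,2,40],[0,0,0],1],[[0,2,46],[0,0,0],1],[[0,2,49],[0,0,0],1],[[0,2,49],[0,0,0],1],[[0,2,49],[0,0,0],1]]'
python3 -m handwheel '[[[0,0,0],[0,0,0],-1],[[0,0,0],[0,0,0],-1],[[0,0,0],[0,0,0],-1],[[0,0,0],[0,0,0],-1],[[0,0,0],[0,0,0],-1],[[0,0,-20],[0,0,0],-1],[[0,0,-55],[0,0,0],-1],[[0,0,-95],[0,0,0],-1],[[0,0,-135],[0,0,0],-1],[[0,0,-175],[0,0,0],-1],[[0,-40,-230],[0,0,0],-1],[[0,-80,-230],[0,0,0],-1],[[0,-120,-230],[0,0,0],-1],[[0,-120,-230],[0,0,0],-1],[[0,-120,-230],[0,0,0],-1],[[0,-120,-230],[0,0,0],-1]]'
sed -i "s/1.png/9.png/;s/in('white','black') else/not in('water','jar') else/" look.py; python3 look.py
python3 - <<'E'
import cv2,numpy as np
a=cv2.imread('pics/scene9.png')[130:300,80:370];b=cv2.imread('pics/side9.png')[130:300,130:400]
cv2.imwrite('pics/f.png',cv2.resize(np.hstack([a,b]),(800,243*1),interpolation=cv2.INTER_AREA) if 0 else np.vstack([cv2.resize(a,(510,299)),cv2.resize(b,(510,299))]))
E
```

```text
t: 24.13
eef_pos: [0.5983, 0.0734, 0.0544]
tool_rot: [-0.0, 0.707, 0.707, 0.0]
contact_force: [-4.4, 0.2, 10.3]
gripper_width: 0.539
t: 25.47
eef_pos: [0.4779, 0.0728, 0.2829]
tool_rot: [0.0, 0.707, 0.707, 0.001]
contact_force: [0.1, -1.8, 0.1]
gripper_width: 0.996
25.4667 [0.47794935 0.07278252 0.28289294] [4.19501005e-04 7.06958126e-01 7.07254994e-01 6.36987942e-04]
scene red 0.88 [218. 228.  15.  32.] [ 0.6114 -0.121 ] 0.9
scene yellow 0.73 [235. 223.  15.  29.] [ 0.6161 -0.0643] 1.5
scene green 0.68 [254. 213.  16.  32.] [0.6015 0.0132] 0.3
scene blue 0.82 [271. 209.  16.  28.] [0.6097 0.0745] 1.0
scene white 0.92 [198. 238.  17.  34.] [ 0.6259 -0.1967] 0.5
scene black 0.82 [288. 202.  17.  32.] [0.6037 0.1472] 0.8
scene water 0.63 [338. 161.  24.  52.] [0.5198 0.4356] 1.5
scene jar 0.7 [108. 250.  33.  39.] [ 0.531  -0.4231] 0.8
rack {'rect': [240.4, 238.1, 121.4, 58.1], 'score': 0.74}
side red 0.93 [299. 210.  13.  26.] [ 0.6234 -0.1403] 1.4
side yellow 0.88 [282. 205.  16.  24.] [ 0.6081 -0.0757] 1.5
side green 0.86 [268. 196.  16.  26.] [6.134e-01 6.000e-04] 0.6
side blue 0.51 [250. 192.  13.  26.] [0.5874 0.0709] 0.5
side white 0.61 [314. 219.  19.  27.] [ 0.6195 -0.2097] 1.4
side black 0.55 [237. 186.  16.  26.] [0.5791 0.1356] 0.7
side water 0.56 [180. 160.  15.  45.] [0.5152 0.4209] 2.9
side jar 0.93 [358. 270.  28.  46.] [ 0.5274 -0.4368] 1.7
rack {'rect': [278.1, 217.2, 108.6, 49.6], 'score': 0.76}
```

View pics/f.png

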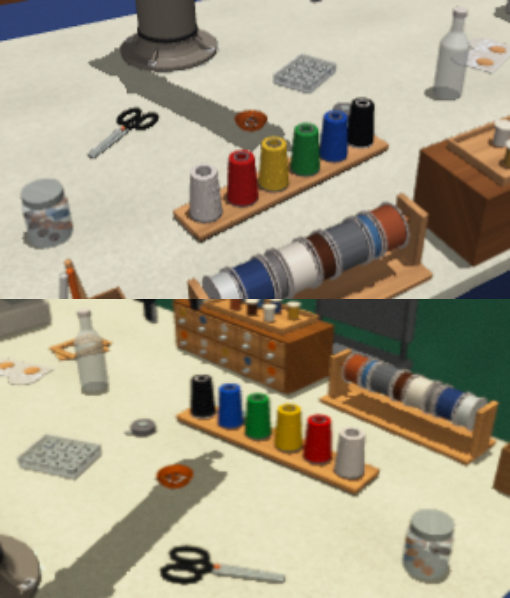

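Both views show the row white, red, yellow, green, blue, black, all upright and seated. The bottle and jar are standing, and the gripper is clear.

```bash
python3 -c "
from station import bot;print(bot.hand_in())"
```

```text
the job is handed in; nothing more can be done
None
```

All four cones are on the rack in the order asked: white, red, yellow, green, blue, black. I handed the job in at about 26 s on the robot's clock, well inside the 106 s limit.

- **Placing:** I gripped each cone at 40 N and confirmed in both fixed cameras that it was over its peg before lowering it. The force while seating was about 10 N at most. Green showed no upward force before release, so it may have dropped a millimetre or so when I let go.
- **Last check:** Both fixed cameras show all six cones upright and seated on the base, with the bottle and jar standing where they were and the gripper open and well clear.
- **What disagreed:**
  - Cone positions from the two fixed cameras differ by up to about 25 mm (black and blue in x). That comes from the coarse views, since each cone clearly sits on its own peg in the pictures.
  - The network missed yellow in one wrist picture, so I located it by its colour and by eye instead.

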